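Cock the rolling-ball tack tester

ROBOT

A 7-joint arm with a two-finger parallel gripper is mounted at the origin on a cart in front of the work surface, level with it; the furniture and walls round the work are solid. World frame = base frame: x ahead of the robot, y to its left, z up, the work surface at z = 0. Lengths are in mm, angles in rad, forces in N, time in s.
With the tool pointing down it reaches from about 375 to 925 mm from the base axis. Payload 3.1 kg.
Tool frame: the origin (TCP) lies at the very end of the fingers, on their centre line; the grasp point (between the pads) lies 19 mm behind it; z points along the fingers, y is the line along which they close (so a half turn about z gives the same grasp; the last joint's range is limited). The gripper opens to 85 mm and grips with 20 to 120 N. Pads are 22 mm wide; open, the fingers measure 114 mm over their backs; the gripper's body (76 mm by 85 mm) begins 54 mm behind the grasp point. The pads swing forward as they close: fully open they stand 13 mm farther back than shut.
Start: joints at [1.073, 0.383, 0.044, 1.598, -0.018, 1.161, -0.05], TCP at [253.021, -598.735, 231.269] pointing down, gripper open.
Joint ranges: [-2.61, 2.61], [-0.41, 2.15], [-1.48, 1.57], [0, 2.5], [-1.57, 4.71], [0.05, 1.97], [-2.85, 2.85]. Speed limits (rad/s): [2.79, 2.79, 3.14, 3.14, 3.14, 3.14, 3.14].

INTERFACE

Orientations are given as a unit quaternion [x, y, z, w].
In Python, from rig import ctrl gives the robot as it stands.
- The arm moves only by the tool drive_tool, never from a script. Its argument "moves" is a list of rows, each a list of 5 numbers: the shift along the tool's x, y, z each as a share of 0.02 m, from -1 to 1, then the turn about the tool's z as a share of 5 degrees, from -1 to 1, then the closure, from 0 (fully open) to 1 (shut). In form: [[x, y, z, turn, hand], ...]. A call has 1 to 8 rows; each row shifts and turns the commanded pose from where the row before left it, along the tool's axes as they then stand; what a row does not reach is not made up. A row lasts 1/10 s, in which the tool goes at most 50 mm and 8.59 degrees, less where a joint would pass 70% of its speed; a pose out of reach is approached as far as the arm can. A call with a number of a shift or a turn outside -1 to 1 is refused whole. A call with a gripper value outside its range is refused whole. The fingers move at their own pace and stop on an object; "squeeze" is the grip in N (left out, the last holds). Time passes only in rows, so rows that do not move let the fingers close. It gives the time, the measured TCP pose, the force, the opening and the grip force at its end, in the units of the state.
- ctrl.get_obs(): the state, without advancing time (a new reading comes with each control period).
- ctrl.get_image(name): name is "side" or "top"; returns a dict with "color" (480x640x3 uint8, red, green, blue), "K" (3x3 intrinsics, pixels), "rvec" (rotation vector, rad) and "tvec" (3), from world to camera coordinates, as OpenCV has them. Camera axes: x right, y down, z forward; pixel columns grow to the right and rows downward; lengths in mm; the calibration is good to about 2 mm. A picture is of the moment at which its call begins. There is no depth.
- ctrl.finish_job(): hands the job in; it is judged then, once.
The state is a dict: "clock": time; "joint_positions": joint angles; "qd": joint speeds; "effort": joint torques, N m; "tcp_pos": TCP position; "tool_rot": TCP orientation; "wrist_force": force on the tool from outside, world axes, zero at the start; "wrist_torque": the same for the moment, N m; "finger_gap": finger opening in mm; "finger_force": force on a finger pad.
Only numpy, scipy, OpenCV 4.12 (cv2) and the standard library are available. Lean on these libraries where they do the work, as an engineer would, in place of code of your own. Each camera call takes 0.05 s, during which the arm holds its last target. There are 200 camera calls.

TASK

Make the rolling-ball tack tester ready for its next run, using the fingertips only. Push the release lever fully over towards the low end of the gutter, so that the sprung catch stands up; then nudge the steel ball gently from the level run-out bed up the sloped gutter and over the catch, so that when you let go it cannot roll back but rests behind the catch. Push only: do not lift, pinch or flick the ball or let it run back down, and leave the other things on the bench where they are.

Things in the scene. Friction and masses are not known exactly. Their poses are not given: they have to be found in the camera images.
- tester: Rolling-ball tack tester fixed to the table: grey base 375 x 116 mm (y -46 to +70 mm, top 18 mm up) with one straight aluminium channel: first a level run-out bed, then a gutter rising at 20 degrees. Origin on the table under the channel's centre line; +x along it towards the high end, +y to the release lever's side, z up. End plate 125 mm up, lever at most 131.
- bed_end (a point): Low end of the level bed, on its floor, mid-width, 34 mm above the table; the bed runs 145 mm from here to the gutter's origin. Its end wall is as low as the side walls. The channel, bed and gutter alike: 31 mm wide inside, 37 mm outside, side walls 5 mm above the floor, a 16 mm slot along the floor's middle on whose two edges the ball rolls.
- gutter: Sloped part of the channel, 200 mm long, fixed to the tester. Origin on the floor's upper face, mid-width, where the level bed ends. +x up the slope (20 degrees), +y to the lever's side, +z square to the floor. The ball's centre rolls 13.9 mm above the floor, so its upper half clears the 5 mm side walls and a fingertip wider than the channel can push it from behind.
- seat (a point): Where the ball's centre rests behind the raised catch: gutter x = 166.5 mm, z = 13.9 mm. The end plate (37 mm wide, 24 mm above the floor) has its face at x = 196 mm and stops the ball's centre at 180 mm. Push the centre to 170-178 mm for the catch to rise behind it.
- ball_center (a point): Centre of the plain polished steel ball, 32 mm in diameter, about 134 g, rolling freely; it slips easily in its channel (friction about 0.2). Push it level with its centre or a few mm lower: from above it wedges. At the start it lies somewhere on the level bed, its centre 47.9 mm above the table. Let go on the slope it rolls down.
- release_lever (a joint): Release lever beside the gutter, a 60 mm steel arm with a black cross grip, on an axle across the gutter at x = 116, z = -10 mm in the gutter's frame. Near 0 rad: released, leaning to the high end, catch held below the floor. 0.6 rad: set, swung over to the low end against its stop, catch up (the grip moves 36 mm). It stays where it is left; about 1.5 N at the grip moves it.
- lever_grip (a point): Centre of the lever's grip, a bar 14 mm in diameter and 26 mm long along the tester's y, beside the gutter at y = 34 to 60 mm. In the gutter's frame it starts at about x = 156, z = 34 mm and is at x = 125, z = 49 mm when set.
- catch (a joint): Sprung one-way catch, a steel tongue 11 mm wide and 40 mm long in the gutter's slot, on the lever's axle. Value: its angle to the lever, 0 rad where its spring holds it, negative when pressed down (to -0.55). A ball pushed up the slope presses it down (2 to 3 N of push); it springs up behind the ball.
- catch_tip (a point): Tip of the catch, towards the high end. With the lever set it stands 7 mm above the gutter's floor at x = 152 mm in the gutter's frame, with the lever released below the floor.
- tape_roll: Roll of brown packing tape, 94 mm across and 48 mm high, flat on the table; bystander. Origin: centre of its underside.
- scissors: Scissors with dark green handles, 206 x 84 x 11 mm, lying; bystander. Origin: centre of the underside.
- marker: Black and white marker pen, 135 mm long, lying; bystander. Origin: centre of the underside.
- petri_dish: Petri dish, 62 mm across, 13 mm high; bystander. Origin: centre of its underside.
- test_pouch: White foil pouch, 60 x 104 x 9 mm, lying; bystander. Origin: centre of its underside.
- timer: Bench timer, 62 x 62 x 15 mm, lying; bystander. Origin: centre of its underside.
- ball: The same steel ball; its axes turn as it rolls, so go by its centre, which ball_center gives.

How it is judged (in metres and radians):
On the way, in this order (a step that is already met when the one before it is completed fails the run):
1. the release lever is pushed over to its stop while the ball still lies on the level bed (value of joint release_lever above 0.5 rad and x of ball_center in the frame of gutter below 0.01 m), for 0.2 s.
2. the ball is pushed up the slope with the fingers behind it (x of ball_center in the frame of gutter between 0.08 and 0.15 m and contact force between the fingers and ball above 0.05 N), for 0.1 s.
3. the ball is past the catch and the catch has risen behind it (x of ball_center in the frame of gutter between 0.162 and 0.184 m and z of ball_center in the frame of gutter between 0.009 and 0.019 m and value of joint release_lever above 0.5 rad and value of joint catch above -0.1 rad), for 0.2 s.
At the end, for the whole second after the job is handed in: The ball lies still in the gutter between the raised catch and the end plate (centre 162 to 184 mm up the gutter, 9 to 19 mm above its floor, slower than 20 mm/s); the release lever is set (over 0.5 rad of 0.6) and the catch is up (within 0.1 rad) (all of step 3 and linear speed of ball below 0.02 m/s); the robot touches nothing.
It fails at once if the ball is lifted or leaves the channel ((x of ball_center in the frame of gutter above 0.015 m and z of ball_center in the frame of gutter above 0.03 m) or (x of ball_center in the frame of gutter below 0.015 m and height (world z) of ball_center above 0.065 m) or y of ball_center in the frame of gutter above 0.012 m or y of ball_center in the frame of gutter below -0.012 m or height (world z) of ball_center below 0.03 m).
It fails at once if the ball is flicked or runs away (faster than 0.5 m/s) (linear speed of ball above 0.5 m/s).
It fails at once if the ball is pinched or pressed hard (over 18 N) (contact force between the fingers and ball above 18 N).
It fails at once if a bystander is shifted by more than 20 mm (distance of any of tape_roll, scissors, marker, petri_dish, test_pouch, timer from where it was at the start of the episode above 0.02 m).
It also fails if it takes over 53 s, if anything falls off the work surface, if the arm or the gripper's body presses on something with over 40 N, if the wrist force passes 120 N, or if a joint passes its speed limit or range.

## Working session

There is one attempt and no reset: what is moved stays moved. The work goes in short steps, Python scripts to look and compute and a tool call to move; the robot and the scene stay as the last step left them, time stands still between calls to the robot, and variables do not carry over. Pictures are saved under pics/ and viewed, at most 10 in all, crops included, and the job is handed in when it is done.

Besides the shell and the picture viewer there is one more tool, called after ">>>" as a command line: name --pt "numbers of a row" for each row, then --argument value for the rest. drive_tool: Moves the arm, as the interface text tells. Its arguments: {"type":"object","properties":{"moves":{"type":"array"},"squeeze":{"type":"number"}},"required":["moves"]}

```bash
mkdir -p pics
python3 - <<'E'
from rig import ctrl
import cv2,numpy as np
for n in("top","side"):
    im=ctrl.get_image(n); cv2.imwrite(f"pics/{n}0.png",im["color"][:,:,::-1]); np.savez(f"{n}0.npz",**im)
    R=cv2.Rodrigues(np.array(im["rvec"]))[0]; print(n,im["K"],(-R.T@np.array(im["tvec"]).ravel()).round(),R.round(2))
print(ctrl.get_obs())
E
```

```text
top [[616.00400467   0.         324.22807888]
 [  0.         616.00400467 243.23906304]
 [  0.           0.           1.        ]] [ 411.   -8. 1635.] [[ 0.03 -1.    0.01]
 [-1.   -0.03 -0.07]
 [ 0.07 -0.   -1.  ]]
side [[486.90037967   0.         314.89698395]
 [  0.         486.90037967 235.27716443]
 [  0.           0.           1.        ]] [178. 815. 774.] [[-0.91 -0.4  -0.  ]
 [-0.25  0.56 -0.79]
 [ 0.32 -0.72 -0.61]]
{'clock': 0.1, 'joint_positions': array([ 1.07321539,  0.3837753 ,  0.04383128,  1.59944551, -0.01790048,
        1.16123527, -0.04992255]), 'qd': array([-0.0003962 , -0.00266382, -0.00101476, -0.00301858, -0.00134139,
        0.00019532, -0.00055988]), 'effort': array([ 2.64799426e-03, -4.34733260e+01,  1.02941047e+00, -2.50455165e+01,
        1.09275788e-02,  5.40938083e-03, -2.00777515e-05]), 'tcp_pos': array([ 252.64818782, -597.93254226,  229.98522793]), 'tool_rot': array([ 9.80081466e-01,  1.98592029e-01, -3.07780967e-04, -1.19660322e-03]), 'wrist_force': array([-0.85719892, -0.57887552, -0.63835194]), 'wrist_torque': array([-0.01905389,  0.00352151,  0.00477892]), 'finger_force': 0.0, 'finger_gap': 85.74250856804811}
```

View pics/top0.png

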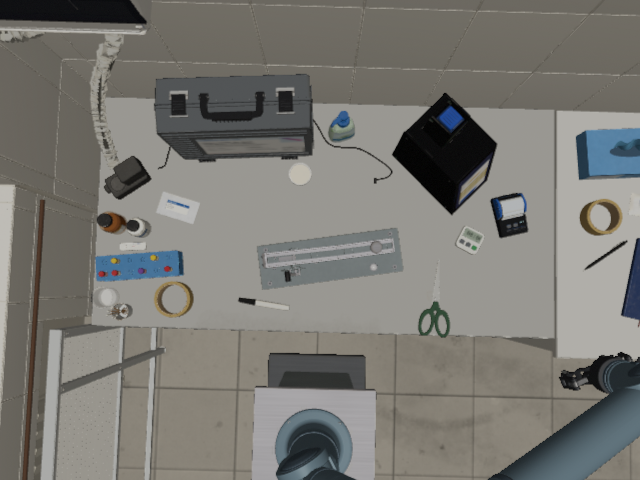

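View pics/side0.png

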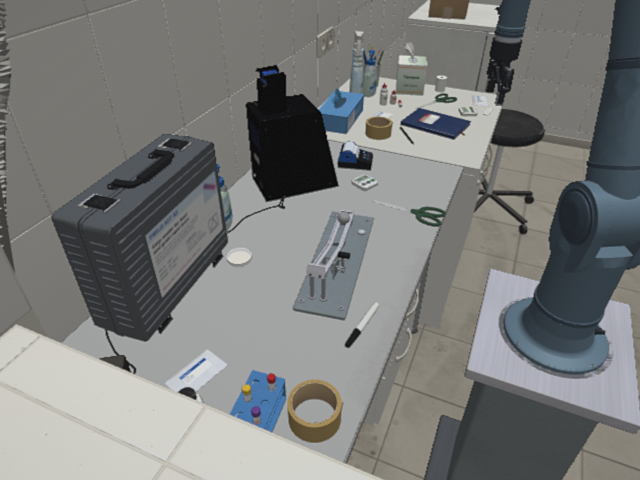

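The top view shows the tester base with its corners near (258,246), (398,230), (402,270) and (262,287). The ball is near (376,247) and the lever near (290,273). The high end is on the left (world +y), and the lever is on the robot's side. The side view agrees, with the ball at about (344,216) and the grip at about (344,256).

```bash
cat > h.py <<'E'
import numpy as np,cv2
def cam(d):
    R=cv2.Rodrigues(np.array(d["rvec"]))[0]; t=np.array(d["tvec"]).ravel(); return R,t,-R.T@t
def ray(d,uv):
    R,t,c=cam(d); v=R.T@np.linalg.inv(d["K"])@np.array([uv[0],uv[1],1.]); return c,v/np.linalg.norm(v)
def onz(d,uv,z):
    c,v=ray(d,uv); return c+v*(z-c[2])/v[2]
def proj(d,P):
    return cv2.projectPoints(np.array(P,float).reshape(-1,1,3),np.array(d["rvec"],float),np.array(d["tvec"],float),np.array(d["K"]),None)[0].reshape(-1,2)
E
python3 - <<'E'
from h import *
d=np.load("top0.npz"); im=d["color"]; s=np.load("side0.npz")
print(im[250,330],im[280,330],im[236,300],im[220,330],im[300,330])
hsv=cv2.cvtColor(im,cv2.COLOR_RGB2GRAY).astype(int)
m=((hsv<(int(hsv[280,330])+int(hsv[300,330]))//2)*255).astype(np.uint8)
roi=np.zeros_like(m); roi[222:296,248:412]=255; m&=roi
m=cv2.morphologyEx(m,cv2.MORPH_CLOSE,np.ones((15,15)))
c=max(cv2.findContours(m,0,2)[0],key=cv2.contourArea)
r=cv2.minAreaRect(c); b=cv2.boxPoints(r); print(r)
W=np.array([onz(d,p,18) for p in b]); print(W.round(1)); print([np.linalg.norm(W[i]-W[i-1]).round(1) for i in range(4)])
a=cv2.resize(im[222:296,250:410,::-1],None,fx=5,fy=5,interpolation=2)
e=cv2.resize(s["color"][200:325,285:385,::-1],None,fx=4,fy=4,interpolation=2)[:230]
e2=cv2.resize(s["color"][200:320,285:385,::-1],None,fx=5,fy=5,interpolation=2)
cv2.imwrite("pics/c1.png",a);cv2.imwrite("pics/c2.png",e2)
E
```

```text
[134 137 138] [127 130 128] [153 151 146] [153 151 146] [153 152 146]
((329.77734375, 258.3297119140625), (44.86958312988281, 143.13331604003906), 82.40535736083984)
[[ 520.7  165.3   18. ]
 [ 581.3 -207.    18. ]
 [ 464.5 -224.8   18. ]
 [ 404.6  145.6   18. ]]
[np.float64(117.8), np.float64(377.2), np.float64(118.2), np.float64(375.2)]
```

View pics/c1.png

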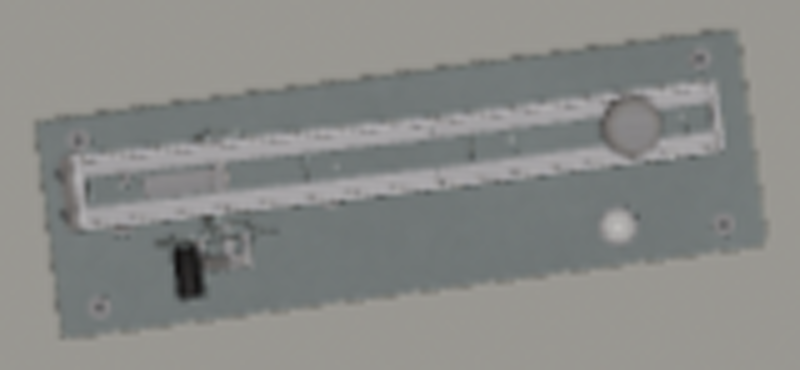

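View pics/c2.png

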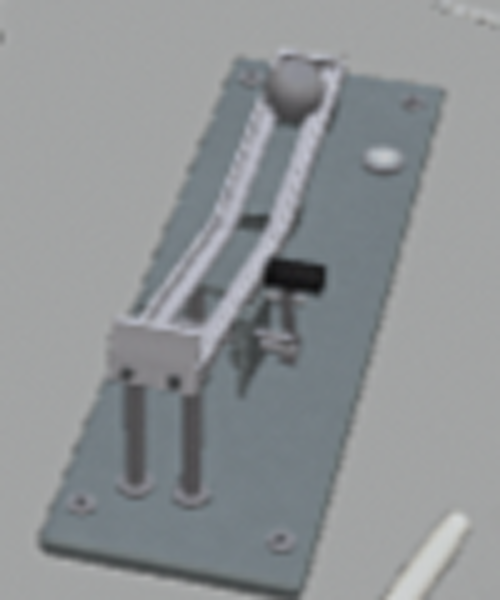

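The top crop shows the ball at full-image pixel (376.4,247), the black grip at (287.6,276.2) and the inner face of the bed's end at about (393,246). In the side crop the ball is at (344,218) and the grip at (344,255). The lever leans to the high end.

Run:
```python
from h import *
d=np.load("top0.npz"); s=np.load("side0.npz")
B=onz(d,(376.4,247),48); G=onz(d,(287.6,276.2),119); E=onz(d,(393.2,246),37)
W=np.array([[520.7,165.3],[581.3,-207],[464.5,-224.8],[404.6,145.6]])
ex=W[0]-W[1]+W[3]-W[2]; ex/=np.linalg.norm(ex); ey=np.array([-ex[1],ex[0]])
C=W.mean(0); c0=C-12*ey   # point on centre line, mid-length
print("yaw",np.degrees(np.arctan2(ex[1],ex[0])),ex,"C0",c0)
for n,P in(("ball",B),("grip",G),("bedend",E)): print(n,P.round(1),"rel mid: x %.1f y %.1f"%((P[:2]-c0)@ex,(P[:2]-c0)@ey))
# two-view ball
def tri(u,v):
    c1,r1=ray(d,u);c2,r2=ray(s,v); t=np.linalg.lstsq(np.c_[r1,-r2],c2-c1,rcond=None)[0]
    p,q=c1+t[0]*r1,c2+t[1]*r2; return ((p+q)/2).round(1),np.linalg.norm(p-q).round(1)
print(tri((376.4,247),(285+295/5,200+91/5)),tri((287.6,276.2),(285+295/5,200+276/5)))
```

```text
yaw 99.21569912032402 [-0.16015166  0.98709242] C0 [504.62010904 -28.3031801 ]
ball [ 523.7 -149.1   48. ] rel mid: x -122.3 y 0.5
grip [440.6  73.9 119. ] rel mid: x 111.1 y 46.8
bedend [ 528.3 -193.7   37. ] rel mid: x -167.1 y 3.1
(array([ 523.5, -149.8,   42.5]), np.float64(1.4)) (array([440. ,  73.8, 117.4]), np.float64(1.3))
```

>>> drive_tool --pt "0 0 0 -1 1" --pt "0 0 0 -1 1" --pt "0 0 0 -1 1" --pt "0 0 0 -1 1" --pt "0 0 0 -1 1" --pt "0 0 0 -1 1" --pt "0 0 0 -1 1" --pt "0 0 0 -1 1" --squeeze 40

```text
clock: 0.9
tcp_pos: [252.8, -598.2, 230.4]
tool_rot: [0.852, 0.523, 0.0, -0.001]
wrist_force: [0.0, -0.2, 0.5]
finger_gap: -0.2
finger_force: 0.0
```

>>> drive_tool --pt "0 0 0 -1 1" --pt "0 0 0 -1 1" --pt "0 0 0 -1 1" --pt "0 0 0 -1 1" --pt "0 0 0 -1 1" --pt "0 0 0 -1 1" --pt "0 0 0 -1 1" --pt "0 0 0 -0.26 1"

```text
clock: 1.7
tcp_pos: [252.7, -598.3, 230.5]
tool_rot: [0.648, 0.762, 0.0, -0.001]
wrist_force: [-1.1, 0.1, 0.3]
finger_gap: -0.2
finger_force: 0.0
```

>>> drive_tool --pt "1 0.44 0 0 1" --pt "1 0.44 0 0 1" --pt "1 0.44 0 0 1" --pt "1 0.44 0 0 1" --pt "1 0.44 0 0 1" --pt "1 0.44 0 0 1" --pt "1 0.44 0 0 1" --pt "1 0.44 0 0 1"

```text
clock: 2.5
tcp_pos: [296.9, -428.4, 231.0]
tool_rot: [0.649, 0.761, 0.0, -0.0]
wrist_force: [0.3, -0.1, -0.1]
finger_gap: -0.2
finger_force: 0.0
```

>>> drive_tool --pt "1 0.44 0 0 1" --pt "1 0.44 0 0 1" --pt "1 0.44 0 0 1" --pt "1 0.44 0 0 1" --pt "1 0.44 0 0 1" --pt "1 0.44 0 0 1" --pt "1 0.44 0 0 1" --pt "1 0.44 0 0 1"

```text
clock: 3.3
tcp_pos: [340.7, -259.3, 231.1]
tool_rot: [0.649, 0.761, -0.0, -0.0]
wrist_force: [0.1, 0.3, 0.3]
finger_gap: 0.6
finger_force: 0.0
```

>>> drive_tool --pt "1 0.44 0 0 1" --pt "1 0.44 0 0 1" --pt "1 0.44 0 0 1" --pt "1 0.44 0 0 1" --pt "1 0.44 0 0 1" --pt "1 0.44 0 0 1" --pt "1 0.44 0 0 1" --pt "1 0.44 0 0 1"

```text
clock: 4.1
tcp_pos: [384.5, -90.2, 231.2]
tool_rot: [0.649, 0.761, -0.0, -0.0]
wrist_force: [-0.4, -0.2, 0.6]
finger_gap: -0.2
finger_force: 0.0
```

>>> drive_tool --pt "1 0.44 0 0 1" --pt "1 0.44 0 0 1" --pt "1 0.44 0 0 1" --pt "1 0.44 0 0 1" --pt "1 0.44 0 0 1" --pt "1 0.44 0 0 1" --pt "1 0.44 0 0 1" --pt "0.5 0.3 0 0 1"

```text
clock: 4.9
tcp_pos: [427.3, 69.9, 231.3]
tool_rot: [0.648, 0.762, 0.0, -0.0]
wrist_force: [-0.1, -0.2, -0.2]
finger_gap: -0.0
finger_force: 0.0
```

>>> drive_tool --pt "0 0 0 0 1" --pt "0 0 0 0 1"

```text
clock: 5.1
tcp_pos: [427.1, 67.4, 231.1]
tool_rot: [0.648, 0.762, -0.0, -0.0]
wrist_force: [0.1, -0.0, -0.5]
finger_gap: -0.1
finger_force: 0.0
```

>>> drive_tool --pt "1 0.5 0 0 1" --pt "0.8 0.2 0 0 1" --pt "0 0 1 0 1" --pt "0 0 1 0 1" --pt "0 0 1 0 1" --pt "0 0 1 0 1" --pt "0 0 0 0 1"

```text
clock: 5.8
tcp_pos: [432.7, 103.3, 148.6]
tool_rot: [0.649, 0.761, -0.003, -0.002]
wrist_force: [-0.6, 0.4, -0.0]
finger_gap: 0.2
finger_force: 0.0
```

Run:
```python
from rig import ctrl
import cv2
a=ctrl.get_image("top")["color"][222:300,245:345,::-1];b=ctrl.get_image("side")["color"][190:310,285:385,::-1]
a=cv2.resize(a,(400,312));b=cv2.resize(b,(400,480));a=cv2.copyMakeBorder(a,0,168,0,0,0)
cv2.imwrite("pics/l1.png",cv2.hconcat([a,b]))
```

```text
(no output)
```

View pics/l1.png

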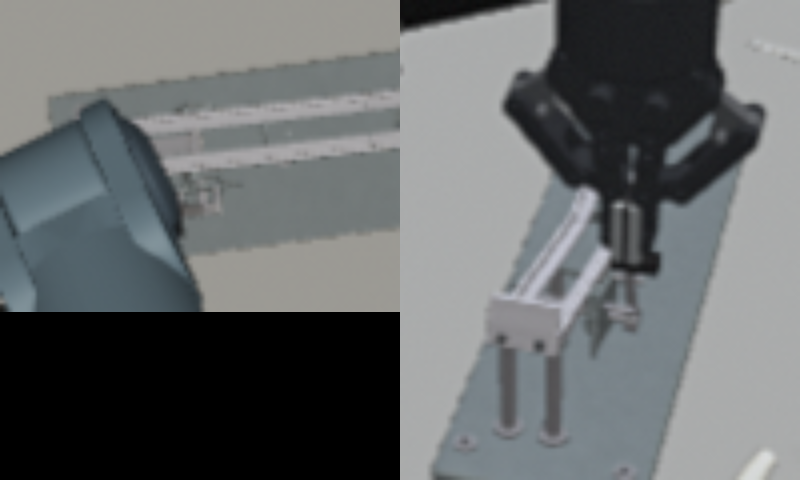

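The pictures show the closed fingers just uphill of and above the grip, which is at about (632,262) in the combined crop. The knuckles spread wide along the closing line, so I'll turn 90° before pushing the ball past the lever.

>>> drive_tool --pt "0 0.15 1 0 1" --pt "0 0 0.9 0 1" --pt "0 0 0 0 1" --pt "-0.5 0 0 0 1" --pt "-0.4 0 0 0 1" --pt "-0.4 0 0 0 1" --pt "0 0 0 0 1"

```text
clock: 6.6
tcp_pos: [443.8, 78.7, 114.2]
tool_rot: [0.649, 0.761, 0.0, 0.001]
wrist_force: [-0.3, 0.4, -0.3]
finger_gap: 0.2
finger_force: 0.0
```

>>> drive_tool --pt "-0.25 0 0 0 1" --pt "-0.25 0 0 0 1" --pt "-0.25 0 0 0 1" --pt "-0.25 0 0 0 1" --pt "0 0 0 0 1"

```text
clock: 7.1
tcp_pos: [445.7, 62.9, 113.3]
tool_rot: [0.648, 0.762, 0.002, -0.001]
wrist_force: [-0.7, 6.2, 0.9]
finger_gap: 0.1
finger_force: 2.9
```

>>> drive_tool --pt "-0.2 0 0 0 1" --pt "-0.2 0 0 0 1" --pt "0 0 0 0 1"

```text
clock: 7.4
tcp_pos: [445.7, 62.3, 113.4]
tool_rot: [0.646, 0.763, 0.005, -0.005]
wrist_force: [-3.4, 18.7, 0.5]
finger_gap: -0.3
finger_force: 8.9
```

>>> drive_tool --pt "0.5 0 0 0 1" --pt "0.7 0 0 0 1" --pt "0 0 -1 0 1" --pt "0 0 -1 0 1" --pt "0 0 -1 0 1" --pt "0 0 -1 0 1" --pt "0 0 -1 0 1" --pt "0 0 -1 0 1"

```text
clock: 8.2
tcp_pos: [442.6, 74.9, 233.6]
tool_rot: [0.648, 0.761, -0.001, 0.0]
wrist_force: [0.3, -0.8, -0.5]
finger_gap: 0.1
finger_force: 0.0
```

>>> drive_tool --pt "-1 0 0 0 1" --pt "-1 0 0 0 1" --pt "-1 0 0 0 1" --pt "-1 0 0 0 1" --pt "-1 0 0 0 1" --pt "-1 0 0 0 1" --pt "-1 0 0 0 1" --pt "-1 0 0 0 1"

```text
clock: 9.0
tcp_pos: [467.9, -83.7, 232.8]
tool_rot: [0.648, 0.761, -0.001, -0.0]
wrist_force: [-1.0, -0.3, -0.1]
finger_gap: 0.1
finger_force: 0.0
```

Run:
```python
from rig import ctrl
import cv2
o=ctrl.get_obs(); print(o["joint_positions"].round(2),o["tcp_pos"])
a=ctrl.get_image("top")["color"][222:300,245:345,::-1];b=ctrl.get_image("side")["color"][190:310,285:385,::-1]
a=cv2.resize(a,(400,312));b=cv2.resize(b,(400,480));a=cv2.copyMakeBorder(a,0,168,0,0,0)
cv2.imwrite("pics/l2.png",cv2.hconcat([a,b]))
```

```text
[ 0.82  0.1  -0.76  1.97  0.08  1.1   0.18] [467.93018801 -83.67183566 232.78935089]
```

View pics/l2.png

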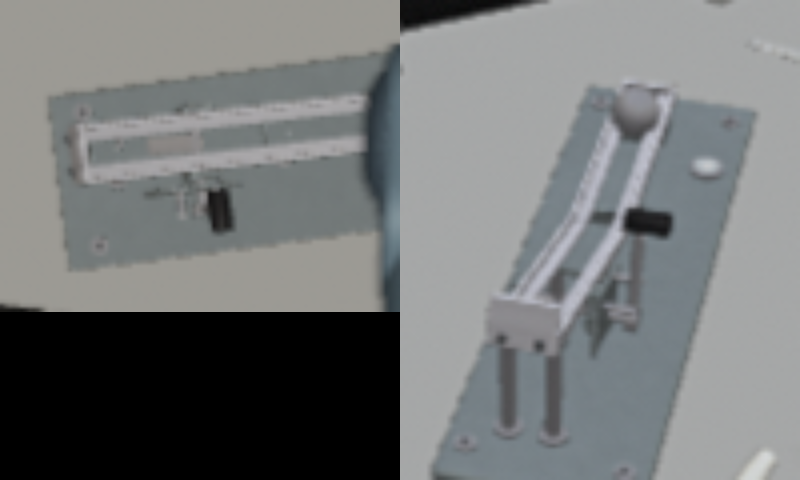

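The lever is over, with the grip now at about (300,275) in the top image. The ball is still on the bed. I'll check the absolute offset against the end plate.

Run:
```python
from h import *
d=np.load("top0.npz"); c0=np.array([504.62,-28.30]); ex=np.array([-.16015,.98709]); ey=np.array([-ex[1],ex[0]])
for n,uv,z,exp in(("grip0",(287.6,276.2),119,135),("grip1",(300,274.8),123,100.7),("plate inner top",(266.8,260),123.6,176),("bed end inner",(393.3,246),39,-145),("slope kink",(344.5,252),34,0),("catch hi edge(old c1 145)",(279,258.5),84,None)):
    P=onz(d,uv,z)[:2]-c0; print(n,(P@ex).round(1),(P@ey).round(1),exp, None if exp is None else (P@ex-exp).round(1))
```

```text
grip0 111.1 46.8 135 -23.9
grip1 80.4 47.6 100.7 -20.3
plate inner top 156.4 0.8 176 -19.6
bed end inner -167.1 3.2 -145 -22.1
slope kink -39.5 1.7 0 -39.5
catch hi edge(old c1 145) 128.6 -1.2 None None
```

>>> drive_tool --pt "0 0 0 1 1" --pt "0 0 0 1 1" --pt "0 0 0 1 1" --pt "0 0 0 1 1" --pt "0 0 0 1 1" --pt "0 0 0 1 1" --pt "0 0 0 1 1" --pt "0 0 0 1 1"

```text
clock: 9.9
tcp_pos: [468.1, -80.9, 232.9]
tool_rot: [0.87, 0.493, -0.001, -0.0]
wrist_force: [0.0, 0.2, -0.1]
finger_gap: 0.1
finger_force: 0.0
```

>>> drive_tool --pt "0 0 0 1 1" --pt "0 0 0 1 1" --pt "0 0 0 1 1" --pt "0 0 0 1 1" --pt "0 0 0 1 1" --pt "0 0 0 1 1" --pt "0 0 0 1 1" --pt "0 0 0 1 1"

```text
clock: 10.7
tcp_pos: [468.0, -80.8, 232.9]
tool_rot: [0.986, 0.166, -0.001, -0.0]
wrist_force: [-0.1, -0.2, -0.5]
finger_gap: -0.0
finger_force: 0.0
```

>>> drive_tool --pt "0 0 0 1 1" --pt "0 0 0 1 1" --pt "0 1 0 0 1" --pt "0.5 1 0 0 1" --pt "0.5 1 0 0 1" --pt "0.6 1 0 0 1" --pt "0.6 1 0 0 1" --pt "0 0.8 0 0 1"

```text
clock: 11.5
tcp_pos: [531.7, -189.0, 233.0]
tool_rot: [0.997, 0.081, 0.0, -0.0]
wrist_force: [0.1, -0.4, 1.0]
finger_gap: 0.1
finger_force: 0.0
```

>>> drive_tool --pt "0 0 1 0 1" --pt "0 0 1 0 1" --pt "0 0 1 0 1" --pt "0 0 1 0 1" --pt "0 0 1 0 1" --pt "0 0 1 0 1" --pt "0 0 0 0 1" --pt "0 0 0 0 1"

```text
clock: 12.3
tcp_pos: [530.1, -188.7, 113.2]
tool_rot: [0.997, 0.08, -0.001, -0.0]
wrist_force: [0.5, -0.1, 0.7]
finger_gap: 0.0
finger_force: 0.0
```

```bash
cat > st.py <<'E'
from rig import ctrl
from h import *
o=ctrl.get_obs(); c0=np.array([504.62,-28.30]); ex=np.array([-.16015,.98709]); ey=np.array([-ex[1],ex[0]])
P=o["tcp_pos"][:2]-c0; q=o["tool_rot"]
print("t",o["clock"],"s",(P@ex).round(1),"y",(P@ey).round(1),"z",o["tcp_pos"][2].round(1),"yaw",np.degrees(2*np.arctan2(q[1],q[0])).round(1),"F",o["wrist_force"].round(1),"q",o["joint_positions"].round(2))
E
python3 st.py
python3 - <<'E'
from rig import ctrl
import cv2
b=ctrl.get_image("side")["color"][150:300,275:400,::-1]
cv2.imwrite("pics/b1.png",cv2.resize(b,(500,600)))
E
```

```text
t 12.3 s -162.4 y 0.5 z 113.2 yaw 9.2 F [ 0.5 -0.1  0.7] q [ 0.72  0.41 -0.54  1.88  0.26  0.92 -1.35]
```

View pics/b1.png

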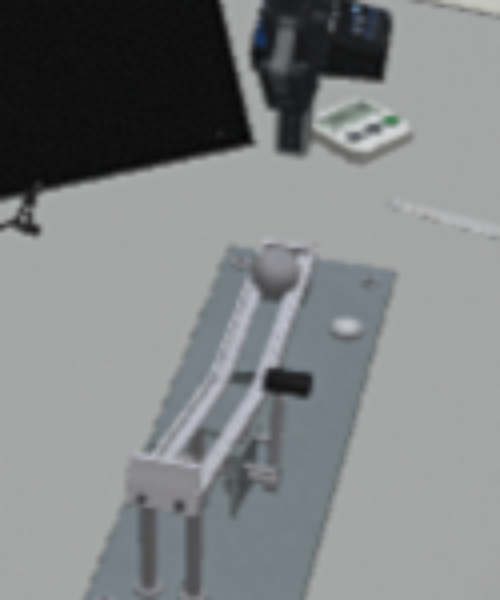

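The slim side of the fingers now stands behind and above the ball, which is at about (275,272) in the crop. I'll lower to just under the ball's centre.

>>> drive_tool --pt "0 0.15 1 0 1" --pt "0 0 1 0 1" --pt "0 0 1 0 1" --pt "0 0 0.45 0 1" --pt "0 0 0 0 1" --pt "0 0 0 0 1"

```text
clock: 12.95
tcp_pos: [532.3, -192.1, 45.5]
tool_rot: [0.997, 0.08, 0.001, 0.0]
wrist_force: [0.8, -0.5, 0.1]
finger_gap: -0.5
finger_force: 0.0
```

```bash
python3 st.py
```

```text
t 12.95 s -166.2 y -1.1 z 45.5 yaw 9.2 F [ 0.8 -0.5  0.1] q [ 0.69  0.52 -0.5   1.91  0.34  0.8  -1.4 ]
```

>>> drive_tool --pt "-0.05 -0.2 0.07 0 1" --pt "0 -0.2 0 0 1" --pt "0 -0.2 0 0 1" --pt "0 -0.2 0 0 1" --pt "0 -0.2 0 0 1" --pt "0 -0.25 0 0 1" --pt "0 -0.25 0 0 1" --pt "0 -0.25 0 0 1"

```text
clock: 13.75
tcp_pos: [524.7, -157.2, 42.9]
tool_rot: [0.997, 0.08, 0.0, 0.0]
wrist_force: [0.1, -0.5, 0.4]
finger_gap: 0.0
finger_force: 0.3
```

>>> drive_tool --pt "0 -0.25 0 0 1" --pt "0 -0.25 0 0 1" --pt "0 -0.25 0 0 1" --pt "0 -0.25 0 0 1" --pt "0 -0.25 0 0 1" --pt "0 -0.25 0 0 1" --pt "0 -0.25 0 0 1" --pt "0 -0.25 0 0 1"

```text
clock: 14.55
tcp_pos: [518.3, -117.7, 42.9]
tool_rot: [0.997, 0.08, 0.0, -0.0]
wrist_force: [0.5, -0.1, 1.3]
finger_gap: 0.0
finger_force: 0.3
```

```bash
python3 st.py
```

```text
t 14.55 s -90.4 y 0.8 z 42.9 yaw 9.2 F [ 0.5 -0.1  1.3] q [ 0.59  0.47 -0.52  1.99  0.34  0.76 -1.54]
```

>>> drive_tool --pt "0 -0.25 0 0 1" --pt "0 -0.25 0 0 1" --pt "0 -0.25 0 0 1" --pt "0 -0.25 0 0 1" --pt "0 -0.25 0 0 1" --pt "0 -0.25 0 0 1" --pt "0 -0.25 0 0 1" --pt "0 -0.25 -0.09 0 1"

```text
clock: 15.35
tcp_pos: [511.6, -78.1, 44.5]
tool_rot: [0.997, 0.08, -0.0, -0.0]
wrist_force: [0.1, 0.0, -0.2]
finger_gap: -0.2
finger_force: 0.2
```

```bash
python3 st.py;  python3 - <<'E'
from rig import ctrl
import cv2
b=ctrl.get_image("side")["color"][150:300,275:400,::-1]
cv2.imwrite("pics/b2.png",cv2.resize(b,(500,600)))
E
```

```text
t 15.35 s -50.3 y 1.1 z 44.5 yaw 9.2 F [ 0.1  0.  -0.2] q [ 0.54  0.45 -0.54  2.02  0.33  0.75 -1.61]
```

View pics/b2.png

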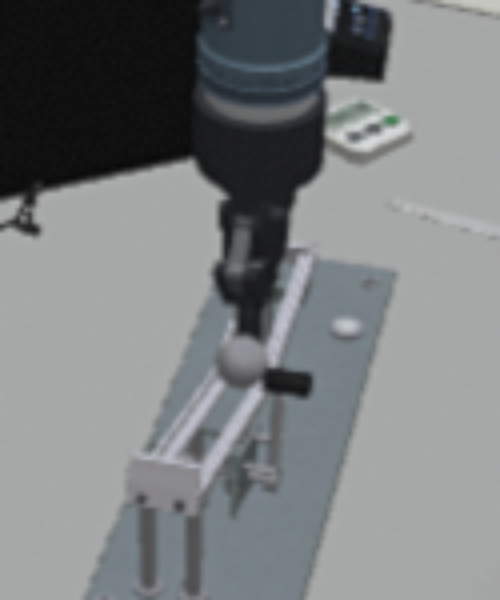

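The ball is in contact just ahead of the fingers, at side pixel (335.5,240), entering the slope. I'll work out the offset from finger to ball.

Run:
```python
from h import *
s=np.load("side0.npz"); c0=np.array([504.62,-28.30,0]); ex=np.array([-.16015,.98709,0]); ey=np.array([-ex[1],ex[0],0])
for uv in((335.5,240),(344,218)):
    c,v=ray(s,uv); t=((c0-c)@ey)/(v@ey); P=c+t*v; print((P-c0)@ex,P[2])
```

```text
-30.126744922420155 41.2713427061359
-131.22058052523104 37.16042230150856
```

>>> drive_tool --pt "0 -0.2 -0.073 0 1" --pt "0 -0.2 -0.073 0 1" --pt "0 -0.2 -0.073 0 1" --pt "0 -0.2 -0.073 0 1" --pt "0 -0.2 -0.073 0 1" --pt "0 -0.2 -0.073 0 1" --pt "0 -0.2 -0.073 0 1" --pt "0 -0.2 -0.073 0 1"

```text
clock: 16.2
tcp_pos: [506.9, -46.8, 56.6]
tool_rot: [0.997, 0.08, 0.0, 0.0]
wrist_force: [0.4, -2.3, 2.8]
finger_gap: -0.2
finger_force: 1.7
```

>>> drive_tool --pt "0 -0.2 -0.073 0 1" --pt "0 -0.2 -0.073 0 1" --pt "0 -0.2 -0.073 0 1" --pt "0 -0.2 -0.073 0 1" --pt "0 -0.2 -0.073 0 1" --pt "0 -0.2 -0.073 0 1" --pt "0 -0.2 -0.073 0 1" --pt "0 -0.2 -0.073 0 1"

```text
clock: 17.0
tcp_pos: [501.5, -15.0, 68.1]
tool_rot: [0.997, 0.08, -0.0, -0.0]
wrist_force: [0.8, -1.5, 2.1]
finger_gap: 0.0
finger_force: 1.3
```

```bash
python3 st.py
```

```text
t 17.0 s 13.6 y 0.9 z 68.1 yaw 9.2 F [ 0.8 -1.5  2.1] q [ 0.46  0.39 -0.58  2.05  0.3   0.78 -1.71]
```

>>> drive_tool --pt "0 -0.2 -0.073 0 1" --pt "0 -0.2 -0.073 0 1" --pt "0 -0.2 -0.073 0 1" --pt "0 -0.2 -0.073 0 1" --pt "0 -0.2 -0.073 0 1" --pt "0 -0.2 -0.073 0 1" --pt "0 -0.2 -0.073 0 1" --pt "0 -0.2 -0.073 0 1"

```text
clock: 17.8
tcp_pos: [496.4, 16.5, 79.8]
tool_rot: [0.997, 0.08, -0.0, -0.0]
wrist_force: [-0.5, -1.9, 1.6]
finger_gap: 0.2
finger_force: 1.1
```

>>> drive_tool --pt "0 -0.2 -0.073 0 1" --pt "0 -0.2 -0.073 0 1" --pt "0 -0.2 -0.073 0 1" --pt "0 -0.2 -0.073 0 1" --pt "0 -0.2 -0.073 0 1" --pt "0 -0.2 -0.073 0 1"

```text
clock: 18.4
tcp_pos: [492.7, 40.0, 88.6]
tool_rot: [0.997, 0.08, -0.0, 0.0]
wrist_force: [0.4, -2.3, 1.6]
finger_gap: 0.2
finger_force: 1.7
```

```bash
python3 st.py
```

```text
t 18.4 s 69.3 y 0.9 z 88.6 yaw 9.2 F [ 0.4 -2.3  1.6] q [ 0.39  0.35 -0.62  2.06  0.28  0.82 -1.81]
```

>>> drive_tool --pt "0 -0.15 -0.055 0 1" --pt "0 -0.15 -0.055 0 1" --pt "0 -0.15 -0.055 0 1" --pt "0 -0.15 -0.055 0 1" --pt "0 -0.15 -0.055 0 1" --pt "0 -0.15 -0.055 0 1" --pt "0 -0.15 -0.055 0 1" --pt "0 -0.15 -0.055 0 1"

```text
clock: 19.2
tcp_pos: [488.8, 63.8, 97.4]
tool_rot: [0.997, 0.08, -0.0, -0.0]
wrist_force: [0.7, -2.7, 2.9]
finger_gap: 0.2
finger_force: 1.6
```

>>> drive_tool --pt "0 -0.1 -0.036 0 1" --pt "0 -0.1 -0.036 0 1" --pt "0 -0.1 -0.036 0 1" --pt "0 -0.1 -0.036 0 1" --pt "0 -0.1 -0.036 0 1"

```text
clock: 19.7
tcp_pos: [486.9, 74.1, 100.7]
tool_rot: [0.997, 0.08, -0.0, -0.0]
wrist_force: [-0.3, -1.9, -0.2]
finger_gap: -0.2
finger_force: 0.2
```

```bash
python3 st.py;  python3 - <<'E'
from rig import ctrl
import cv2
b=ctrl.get_image("side")["color"][190:290,285:385,::-1]
cv2.imwrite("pics/b3.png",cv2.resize(b,(600,600),interpolation=2))
E
```

```text
t 19.7 s 103.9 y 1.1 z 100.7 yaw 9.2 F [-0.3 -1.9 -0.2] q [ 0.34  0.33 -0.65  2.05  0.26  0.84 -1.86]
```

View pics/b3.png

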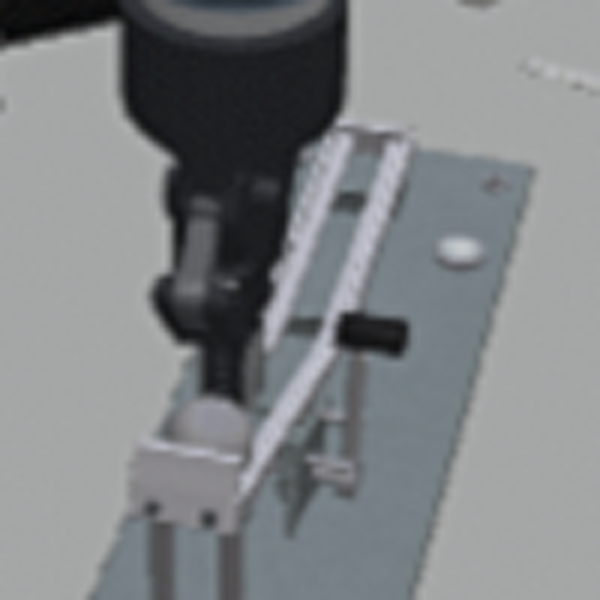

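The ball is nearly at the end plate and the finger force has dropped, which suggests the catch has risen. I'll push a few mm more.

>>> drive_tool --pt "0 -0.1 -0.036 0 1" --pt "0 -0.1 -0.036 0 1" --pt "0 0 0 0 1" --pt "0 0 0 0 1"

```text
clock: 20.15
tcp_pos: [486.6, 77.4, 102.3]
tool_rot: [0.997, 0.08, -0.0, -0.0]
wrist_force: [1.2, -1.2, -0.3]
finger_gap: 0.3
finger_force: 0.2
```

>>> drive_tool --pt "0 -0.1 -0.036 0 1" --pt "0 0 0 0 1"

```text
clock: 20.35
tcp_pos: [486.5, 79.3, 103.2]
tool_rot: [0.997, 0.08, 0.0, 0.0]
wrist_force: [0.1, -1.0, 1.1]
finger_gap: -0.2
finger_force: 0.7
```

>>> drive_tool --pt "0 -0.05 -0.02 0 1" --pt "0 0 0 0 1" --pt "0 0 0 0 1"

```text
clock: 20.65
tcp_pos: [486.3, 80.2, 103.6]
tool_rot: [0.997, 0.08, 0.0, 0.0]
wrist_force: [0.4, -0.9, 0.6]
finger_gap: 0.3
finger_force: 1.0
```

>>> drive_tool --pt "0 0.1 0.036 0 1" --pt "0 0.1 0.036 0 1" --pt "0 0.1 0.036 0 1" --pt "0 0.1 0.036 0 1" --pt "0 0.1 0.036 0 1" --pt "0 0.1 0.036 0 1" --pt "0 0 0 0 1"

```text
clock: 21.35
tcp_pos: [488.0, 68.1, 98.9]
tool_rot: [0.997, 0.08, -0.0, 0.0]
wrist_force: [0.4, -0.2, -0.2]
finger_gap: -0.2
finger_force: 0.0
```

```bash
python3 st.py;  python3 - <<'E'
from rig import ctrl
import cv2
b=ctrl.get_image("side")["color"][220:290,285:355,::-1]
cv2.imwrite("pics/b4.png",cv2.resize(b,(560,560),interpolation=2))
E
```

```text
t 21.35 s 97.8 y 1.0 z 98.9 yaw 9.2 F [ 0.4 -0.2 -0.2] q [ 0.35  0.33 -0.64  2.05  0.26  0.84 -1.85]
```

View pics/b4.png

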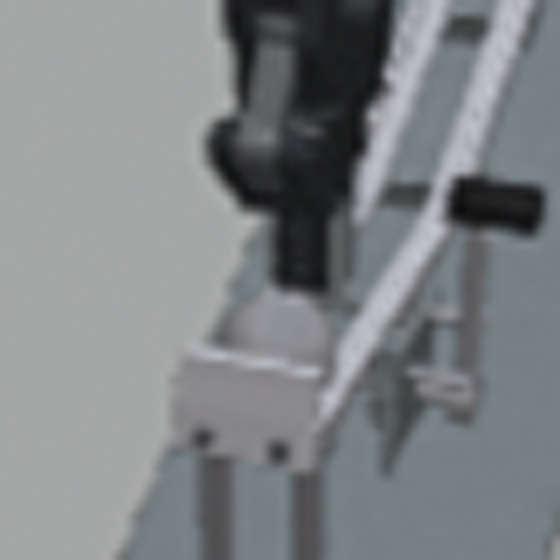

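The contact force is zero and the ball stayed behind the catch (the last picture shows it at the end plate). I'll clear the tool and check by numbers.

>>> drive_tool --pt "0 0.1 0.036 0 1" --pt "0 0.1 0.036 0 1" --pt "0 0.1 0 0 1" --pt "0 0 -0.5 0 1" --pt "0 0 -1 0 1" --pt "0 0 -1 0 1" --pt "0 0 -1 0 1" --pt "0 0 -1 0 1"

```text
clock: 22.2
tcp_pos: [489.1, 62.8, 189.3]
tool_rot: [0.997, 0.08, 0.0, -0.0]
wrist_force: [0.3, 0.5, -0.4]
finger_gap: -0.0
finger_force: 0.0
```

>>> drive_tool --pt "0 1 -1 0 1" --pt "0 1 0 0 1" --pt "0 1 0 0 1" --pt "0 1 0 0 1" --pt "0 1 0 0 1" --pt "0 1 0 0 1" --pt "0 0 0 0 1" --pt "0 0 0 0 1"

```text
clock: 23.0
tcp_pos: [508.2, -55.4, 208.1]
tool_rot: [0.997, 0.08, 0.0, -0.0]
wrist_force: [-0.4, -0.1, -0.2]
finger_gap: 0.3
finger_force: 0.0
```

```bash
python3 st.py
python3 - <<'E'
from rig import ctrl
from h import *
d=np.load("top0.npz"); a=ctrl.get_image("top")["color"]
c0=np.array([504.62,-28.30,0]); ex=np.array([-.16015,.98709,0]); ey=np.array([-ex[1],ex[0],0])
df=np.abs(a.astype(int)-d["color"]).max(2)
m=((df>12)*255).astype(np.uint8); m[:,305:]=0;m[:225]=0;m[295:]=0;m[:,:255]=0
n,l,st,ce=cv2.connectedComponentsWithStats(m)
for i in range(1,n):
    if st[i,4]>15: P=onz(d,ce[i],104)-c0; print(st[i],ce[i].round(1),"s",(P@ex).round(1),"y",(P@ey).round(1))
e=c0+(151.7-20.5)*ex; print("expected seat px",proj(d,[e[0],e[1],103.5]))
g=a[235:285,262:312]; k=(g.max(2)<50); yy,xx=np.nonzero(k); print("grip",xx.mean()+262,yy.mean()+235)
E
```

```text
t 23.0 s -27.3 y 0.8 z 208.1 yaw 9.2 F [-0.4 -0.1 -0.2] q [ 0.58  0.19 -0.6   1.93  0.12  1.06 -1.49]
[271 252  13  14 119] [276.8 258.7] s 132.9 y -0.2
[284 269  20  14 175] [293.1 275.1] s 97.9 y 45.5
expected seat px [[277.50637961 258.71210545]]
grip 299.3181818181818 273.72727272727275
```

```bash
python3 -c "
from rig import ctrl
print(ctrl.finish_job())"
```

```text
the job is handed in; nothing more can be done
None
```

I set the lever against its stop and pushed the ball up over the catch. By camera it now rests at about 168 mm up the gutter (seat 166.5 mm). The fingers are clear, and the job is handed in at about 23 s; no verdict was returned.

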